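Dip basket into the wash tank without a swing

TASK

Lift the basket of cut glass off the drip rack by its bail and carry it over the steel wash tank, lined up with it. The basket swings freely in its bail: take the swing out and let it hang dead still and centred just above the tank's mouth for four seconds, then lower it in gently, without knocking the tank, until it stands flat on the bottom, and let go of the bail. Never let the basket tip far over, and leave the tape, the hammer and the bottle where they are.

Things in the scene. Friction and masses are not known exactly. Their poses are not given: they have to be found in the camera images.
- basket: Open steel wire dip basket, 150 (own x) x 100 (own y) x 130 mm high (own z), with five upright pieces of cut glass fixed in it; nominally 0.70 kg (varies by up to 30 %). Origin at the centre of its underside. It starts standing tilted 0.27 rad about own x on the drip rack, own +y side up, so lifting sets it swinging, with almost no damping (a swing dies down over a minute).
- basket_foot (a point): Centre of the basket's underside; same axes as the basket.
- basket_pivot (a point): Middle of the trunnion line, parallel to the basket's x, on which it turns freely in its bail (ball bearings in the end walls). 58 mm above the underside and only 5.5 mm above the centre of mass (52 mm above the underside, on the centre line): held by the bail, the basket swings in its own y-z plane with a period of about 1.44 s, like a plain pendulum 0.51 m long. Axes as the basket.
- bail_grip (a point): Centre of the bail's grip: a round black rubber sleeve, 22 mm in diameter, 90 mm long, along the bail's x. The bail is a steel U of 8 mm rod (0.10 kg, 168 mm between arms) reaching down outside the end walls to the trunnions. The sleeve's axis is 122 mm above the trunnion line, 180 mm above the underside when bail and basket are in line. Axes: x along the sleeve, z from trunnions to sleeve.
- bail (a joint): Angle of the bail relative to the basket about the basket's x, rad; 0 when in line with it, positive when the bail leans to the basket's -y. Stops at -0.38 and +0.38 keep the free bail standing; at the start it leans on the stop at -0.38 and is 0.11 rad off vertical.
- drainer: Drip rack, fixed: a low blue plastic tray 250 (own x) x 190 mm (own y) with three 8 mm steel rails along its x between two end plates. The basket rests tilted on two of them, with its x along the rack's x, its underside's centre 50 mm above the table, own -y side low, against the third, a toe rail some 15 mm high. Origin at the centre of the tray's underside, z up.
- tank: Empty stainless wash tank, fixed: inside 204 (own x) x 132 mm (own y), rim 88 mm and inner floor 12 mm above the table, walls 8 mm; a grey control strip on its own -x side. Origin at the centre of its underside, z up. The basket goes in with its 150 mm side along the tank's x, either way round.
- tank_mouth (a point): Centre of the tank's open mouth, at rim height, 88 mm above the table.
- tank_floor (a point): Centre of the tank's inner floor, 12 mm above the table.
- tape_roll: Bystander: loose yellow roll of tape, 104 mm across, 25 mm high, lying flat between drip rack and tank. Origin at the centre of its underside.
- hammer: Bystander: loose small hammer lying flat near the robot's side. Origin at the underside, x along the handle towards the head.
- spray: Bystander: loose plastic bottle, 68 mm across, 200 mm tall, standing upright towards the far side. Origin at the centre of its underside.

How it is judged:
On the way:
1. the basket hangs free over the tank's mouth, still, level, centred and lined up, for four seconds (horizontal distance between basket_foot and tank_mouth below 0.015 m and z of basket_foot in the frame of tank_mouth between 0.004 and 0.09 m and angle between basket's own z axis and vertical below 0.05 rad and angle between the x axis of basket and the x axis of tank, either way round below 0.12 rad and contact force between basket and tank below 0.1 N), for 4 s.
At the end, for the whole second after the job is handed in: the basket stands flat (tilt under 0.05 rad) on the tank's inner floor (underside within 6 mm of it), within 25 mm of its centre, lined up within 0.2 rad, at rest, carried by the tank and let go (horizontal distance between basket_foot and tank_floor below 0.025 m and z of basket_foot in the frame of tank_floor below 0.006 m and angle between basket's own z axis and vertical below 0.05 rad and angle between the x axis of basket and the x axis of tank, either way round below 0.2 rad and linear speed of basket below 0.02 m/s and contact force between basket and tank above 2 N); the robot touches nothing.
It fails at once if the basket is knocked, dropped or pressed onto the tank with more than 45 N (contact force between basket and tank above 45 N).
It fails at once if the basket tips more than 0.6 rad (angle between basket's own z axis and vertical above 0.6 rad).
It fails at once if the tape roll, hammer or bottle is moved by more than 30 mm (distance of any of tape_roll, hammer, spray from where it was at the start of the episode above 0.03 m).
It also fails if it takes over 45 s, if anything falls off the work surface, if the arm or the gripper's body presses on something with over 40 N, if the wrist force passes 120 N, or if a joint passes its speed limit or range.

ROBOT

A 6-joint arm with a two-finger parallel gripper is mounted at the origin on the work surface. World frame = base frame: x ahead of the robot, y to its left, z up, the work surface at z = 0. Lengths are in m, angles in rad, forces in N, time in s.
With the tool pointing down it reaches from about 0.225 to 0.875 m from the base axis. Payload 3.4 kg.
Tool frame: the origin (TCP) lies at the very end of the fingers, on their centre line; the grasp point (between the pads) lies manip.grip_point_offset behind it (manip.grip_point_offset is the distance from the TCP to the grasp point, in m); z points along the fingers, y is the line along which they close (so a half turn about z gives the same grasp; the last joint's range is limited). The gripper opens to 85 mm and grips with 20 to 120 N. Pads are 22 mm wide; open, the fingers measure 114 mm over their backs; the gripper's body (76 mm by 85 mm) begins 54 mm behind the grasp point. The pads swing forward as they close: fully open they stand 13 mm farther back than shut.
Start: joints at [1.103, 0.276, 1.505, -0, 1.361, -0.121], TCP at [0.195, 0.541, 0.231] pointing down, gripper open.
Joint ranges: [-2.89, 2.89], [-0.75, 2.08], [0.22, 2.7], [-1.18, 4.32], [0.11, 2.71], [-2.7, 2.7]. Speed limits (rad/s): [2.57, 2.57, 3.14, 3.14, 3.14, 3.14].

INTERFACE

Orientations are given as a unit quaternion [w, x, y, z].
In Python, from rig import manip gives the robot as it stands.
- The arm moves only by the shell command python3 -m pendant 'ROWS' [FORCE]. ROWS is JSON, a list of rows, each an object of numbers: "jaw": the opening, from -1 (shut) to 1 (fully open); "tx", "ty", "tz": the shift along the world's x, y, z in cm; "ax", "ay", "az": the turn, a rotation vector about the world's x, y, z in degrees. In form: [{"jaw": .., "tx": .., "ty": .., "tz": .., "ax": .., "ay": .., "az": ..}, ...]. A call has 1 to 10 rows; each row is the pose to reach, as a shift and turn from the pose commanded when the call began; what a row does not reach only later rows make up. A row lasts 1/8 s, in which the tool goes at most 62.5 mm and 10.7 degrees, less where a joint would pass 70% of its speed; a pose out of reach is approached as far as the arm can. A call with a gripper value outside its range is refused whole. The fingers move at their own pace and stop on an object; FORCE is the grip in N (left out, the last holds). Time passes only in rows, so rows that repeat a pose let the fingers close. It gives the time, the measured TCP pose, the force, the opening and the grip force at its end, in the units of the state.
- manip.get_state(): the state, without advancing time (a new reading comes with each control period).
- manip.get_image(name): name is "scene" or "top" or "wrist"; returns a dict with "pixels" (400x640x3 uint8, blue, green, red), "depth" (400x640 float32, m along the optical axis (not along the pixel's ray), 0 where there is no reading), "fx", "fy", "cx", "cy" (pixels), "pose" (4x4, takes a point from camera to world coordinates). Camera axes: x right, y down, z forward; pixel columns grow to the right and rows downward; lengths in m; the calibration is good to about 2 mm. A picture is of the moment at which its call begins.
- manip.sign_off(): hands the job in; it is judged then, once.
The state is a dict: "clock": time; "qpos": joint angles; "qd": joint speeds; "effort": joint torques, N m; "position": TCP position; "ee_rot": TCP orientation; "contact_force": force on the tool from outside, world axes, zero at the start; "moment": the same for the moment, N m; "width": finger opening in m; "gripper_force": force on a finger pad.
Only numpy, scipy, OpenCV 4.12 (cv2) and the standard library are available. Lean on these libraries where they do the work, as an engineer would, in place of code of your own. Each camera call takes 0.05 s, during which the arm holds its last target. There are 200 camera calls.

## Working session

There is one attempt and no reset: what is moved stays moved. The work goes in short steps, Python scripts to look and compute and a shell command to move; the robot and the scene stay as the last step left them, time stands still between calls to the robot, and variables do not carry over. Pictures are saved under pics/ and viewed, at most 10 in all, crops included, and the job is handed in when it is done.

```bash
mkdir -p pics; ls
python3 - <<'E'
from rig import manip
import cv2, numpy as np, pickle
print(manip.get_state(), manip.grip_point_offset)
d={}
for n in ("scene","top","wrist"):
    im=manip.get_image(n); d[n]=im; print(n,im["fx"],im["cx"],im["cy"],np.round(im["pose"],3).tolist())
    cv2.imwrite(f"pics/{n}0.png",im["pixels"])
pickle.dump(d,open("d0.pkl","wb"))
E
```

```text
pics
{'clock': 0.0, 'qpos': array([ 1.10300682e+00,  2.76582807e-01,  1.50614482e+00,  6.09920330e-06,
        1.36073098e+00, -1.21009501e-01]), 'qd': array([ 2.81897682e-04,  2.96598946e-05,  1.68447374e-03, -8.27768692e-04,
       -1.09432373e-03, -3.39602399e-04]), 'effort': array([ 1.14549031e-03, -4.16777551e+01, -2.45807683e+01, -3.47126888e-04,
        1.11277570e-02, -2.25078367e-06]), 'position': array([0.19518577, 0.54027684, 0.23044203]), 'ee_rot': array([-2.73571459e-04,  1.72523059e-01,  9.85005037e-01, -8.91972809e-04]), 'contact_force': array([ 0.14359326,  0.37221855, -0.4921817 ]), 'moment': array([-0.00777959, -0.03496191, -0.02135967]), 'gripper_force': 0.0, 'width': 0.08542921051738359} 0.0187
scene 470.54437087801983 324.19064310890286 195.35463967139003 [[-0.197, 0.67, -0.716, 1.437], [0.98, 0.118, -0.159, 0.176], [-0.022, -0.733, -0.68, 0.935], [0.0, 0.0, 0.0, 1.0]]
top 495.113827879661 325.9992638055351 197.01196198617248 [[-0.01, -0.993, 0.12, 0.48], [-1.0, 0.01, 0.005, -0.003], [-0.006, -0.12, -0.993, 1.204], [0.0, 0.0, 0.0, 1.0]]
wrist 350.70583857240473 319.2800311761674 209.6406273543073 [[0.339, 0.895, 0.29, 0.12], [0.941, -0.322, -0.106, 0.568], [-0.002, 0.309, -0.951, 0.373], [0.0, 0.0, 0.0, 1.0]]
```

View pics/top0.png

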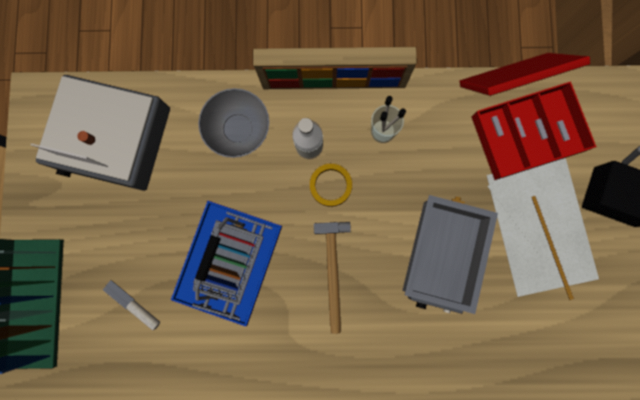

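View pics/scene0.png

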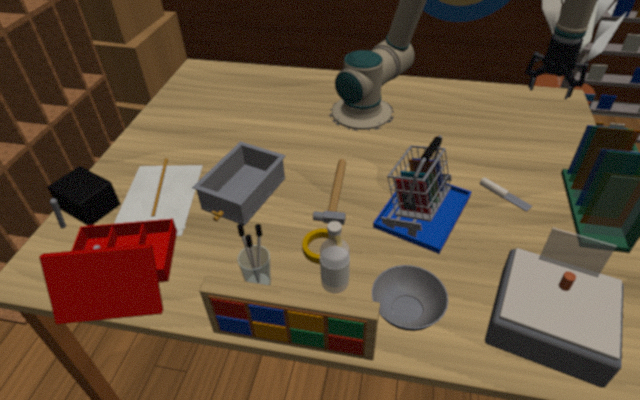

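The top view shows the basket on the blue rack with its black sleeve at about (208,258), and the tank at (450,255). The hammer at (333,275), tape at (330,185) and bottle at (307,138) lie between them. The scene view shows the sleeve at about (430,155) and the tank at (240,182).

```bash
cat > h.py <<'E'
import numpy as np, cv2
def pts(im):
    v,u=np.mgrid[0:400,0:640]; z=im["depth"]
    c=np.stack([(u-im["cx"])/im["fx"]*z,(v-im["cy"])/im["fy"]*z,z,np.ones_like(z)],-1)
    P=(c@im["pose"].T)[...,:3]; P[z==0]=np.nan; return P
def ray(im,u,v):
    d=im["pose"][:3,:3]@[(u-im["cx"])/im["fx"],(v-im["cy"])/im["fy"],1]
    return im["pose"][:3,3],d/np.linalg.norm(d)
def tri(r1,r2):
    A=sum(np.eye(3)-np.outer(d,d) for _,d in (r1,r2)); b=sum((np.eye(3)-np.outer(d,d))@o for o,d in (r1,r2))
    X=np.linalg.solve(A,b); return X,[float(np.linalg.norm(np.cross(X-o,d))) for o,d in (r1,r2)]
def onplane(im,u,v,z):
    o,d=ray(im,u,v); return o+d*(z-o[2])/d[2]
def blob(mask):
    n,l,s,c=cv2.connectedComponentsWithStats(mask.astype(np.uint8)); i=1+s[1:,4].argmax(); return l==i,c[i],s[i]
E
python3 - <<'E'
import pickle,numpy as np,cv2; from h import *
d=pickle.load(open("d0.pkl","rb"))
def roi(im,u0,u1,v0,v1):
    m=np.zeros((400,640),bool); m[v0:v1,u0:u1]=1; return m
C={}
for n,r in (("top",(190,225,225,290)),("scene",(395,450,130,185))):
    im=d[n]; m=(im["pixels"].max(2)<45)&roi(im,*r); m,c,s=blob(m); C[n]=c
    box=cv2.minAreaRect(np.argwhere(m)[:,::-1].astype(np.float32)); P=pts(im)[m]
    print(n,c,s,box,np.nanmedian(P,0),np.nanpercentile(P[:,2],[5,50,95]))
print("sleeve tri",tri(ray(d["top"],*C["top"]),ray(d["scene"],*C["scene"])))
# sleeve axis direction from top on plane
im=d["top"]; P=pts(im); m=(im["pixels"].max(2)<45)&roi(im,190,225,225,290); m,_,_=blob(m)
Q=np.array([onplane(im,u,v,0.235) for v,u in np.argwhere(m)]); q=Q-Q.mean(0); w=np.linalg.svd(q[:,:2])[2][0]; print("sleeve mid",Q.mean(0),"yaw deg",np.degrees(np.arctan2(w[1],w[0])),np.ptp(q[:,:2]@w))
# tank
for n in ("top","scene"):
    P=pts(d[n]); m=(P[...,2]>.075)&(P[...,2]<.10)&(P[...,1]<-.1)&(P[...,1]>-.42)&(P[...,0]>.15)&(P[...,0]<.52)
    m,c,s=blob(m); R=P[m]; print(n,"tank",s,np.median(R[:,2]),cv2.minAreaRect((R[:,:2]*1000).astype(np.float32)))
# drainer blue
im=d["top"]; b=im["pixels"].astype(int); m=(b[...,0]>120)&(b[...,2]<70)&roi(im,150,300,180,340)
Q=np.array([onplane(im,u,v,0.01)[:2]*1000 for v,u in np.argwhere(m)],np.float32); print("drainer",cv2.minAreaRect(Q))
E
```

```text
top [209.38003503 261.17162872] [196 236  29  48 571] ((212.59234619140625, 258.7615661621094), (28.652021408081055, 45.272674560546875), 7.125016689300537) [0.47014682 0.2355262  0.2356568 ] [0.07921091 0.2356568  0.23963467]
scene [429.94420601 153.56223176] [421 138  20  35 233] ((428.7938232421875, 153.89292907714844), (10.980353355407715, 37.90536117553711), 22.2490234375) [0.47498625 0.2336763  0.23484753] [0.13709029 0.23484753 0.23908232]
sleeve tri (array([0.47342206, 0.23594496, 0.20679916]), [0.00031847793426402634, 0.0003184779342640229])
sleeve mid [0.47363893 0.22950068 0.235     ] yaw deg 171.38123450596024 0.08733870261364882
top tank [ 404  238   88   77 1398] 0.08814171890976152 ((455.17138671875, -268.2616882324219), (162.59999084472656, 172.72314453125), 74.70636749267578)
scene tank [207 142  79  42 748] 0.0876195015991415 ((454.9053955078125, -267.07318115234375), (164.43772888183594, 172.06483459472656), 74.83976745605469)
drainer ((469.32379150390625, 243.9696044921875), (188.76284790039062, 249.5416259765625), 70.56231689453125)
```

Run:
```python
import cv2
a=cv2.resize(cv2.imread("pics/top0.png")[190:335,165:290],None,fx=3,fy=3); b=cv2.resize(cv2.imread("pics/scene0.png")[125:270,365:480],None,fx=3,fy=3)
cv2.imwrite("pics/c1.png",cv2.hconcat([a,b]))
```

```text
(no output)
```

View pics/c1.png

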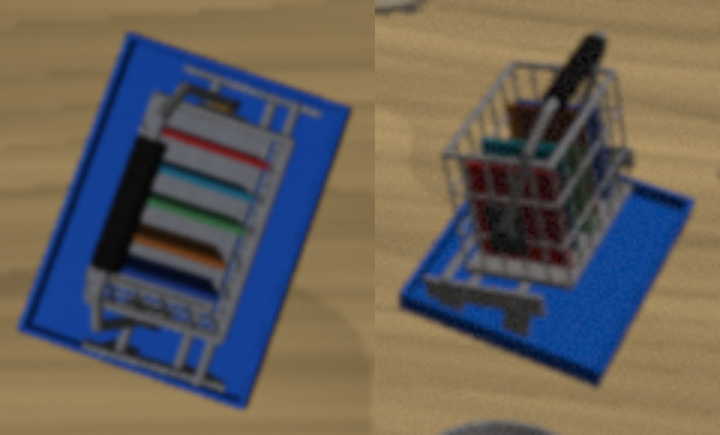

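The crop shows the sleeve at top-view pixels (200–219, 237–280), on the +y side of the basket and above it. The low toe side of the rack is on −y. The first masks picked up other dark parts and cut the tank off, so I'll refine them by height.

```bash
cat > m.py <<'E'
import numpy as np,cv2; from h import *
def sleeve(im,zmin=.2,c=(.47,.235),r=.12):
    P=pts(im); m=(im["pixels"].max(2)<60)&(P[...,2]>zmin)&(np.hypot(P[...,0]-c[0],P[...,1]-c[1])<r)&(P[...,2]<zmin+.06)
    m,cc,s=blob(m); R=P[m]; xy=R[:,:2]; mid,sz,a=cv2.minAreaRect((xy*1000).astype(np.float32))
    w=np.linalg.svd(xy-xy.mean(0))[2][0]; w=w*np.sign(w[0]); return dict(px=cc,n=len(R),med=R.mean(0),mid=mid,sz=sz,yaw=np.degrees(np.arctan2(w[1],w[0])),ztop=np.percentile(R[:,2],95))
E
python3 - <<'E'
import pickle; from m import *
d=pickle.load(open("d0.pkl","rb")); S={}
for n in ("top","scene"): S[n]=sleeve(d[n]); print(n,S[n])
X=tri(ray(d["top"],*S["top"]["px"]),ray(d["scene"],*S["scene"]["px"])); print("tri",X)
for n in ("top","scene"):
    P=pts(d[n]); m=(P[...,2]>.08)&(P[...,2]<.095)&(P[...,1]<-.1)&(P[...,1]>-.42)&(P[...,0]>.15)&(P[...,0]<.62)
    b=d[n]["pixels"].astype(int); m&=(b.max(2)-b.min(2)<35)
    m=cv2.morphologyEx(m.astype(np.uint8),cv2.MORPH_CLOSE,np.ones((3,3)))>0
    m,c,s=blob(m); R=P[m]; R=R[~np.isnan(R[:,0])]; print(n,"tank",s,np.median(R[:,2]),cv2.minAreaRect((R[:,:2]*1000).astype(np.float32)))
    out=np.argwhere(m)[:,::-1]; print(cv2.boxPoints(cv2.minAreaRect(out.astype(np.float32))).tolist())
E
```

```text
top {'px': array([207.45957447, 258.29148936]), 'n': 470, 'med': array([0.47922501, 0.23313285, 0.23575816]), 'mid': (480.2101135253906, 233.776123046875), 'sz': (19.058792114257812, 91.08143615722656), 'yaw': np.float64(-19.481732204043997), 'ztop': np.float64(0.23986603593759095)}
scene {'px': array([431.34536082, 148.64948454]), 'n': 194, 'med': array([0.49016463, 0.23610552, 0.23484736]), 'mid': (483.78961181640625, 238.1003875732422), 'sz': (19.397926330566406, 88.98110961914062), 'yaw': np.float64(-20.24755368322512), 'ztop': np.float64(0.23920483204981793)}
tri (array([0.47908274, 0.23612088, 0.22619255]), [0.0006071619511123089, 0.0006071619511122138])
top tank [ 405  196   93  118 2219] 0.08825473517301219 ((484.2156982421875, -276.1502990722656), (162.55807495117188, 232.7408447265625), 74.5246353149414)
[[403.1358642578125, 296.6429138183594], [427.92529296875, 195.00619506835938], [499.05950927734375, 212.35598754882812], [474.27008056640625, 313.9927062988281]]
scene tank [ 192  142   93   64 1133] 0.08827319022001501 ((485.8789367675781, -275.39501953125), (164.12191772460938, 236.53067016601562), 74.9715576171875)
[[191.95606994628906, 187.04818725585938], [249.69483947753906, 123.72177124023438], [285.50970458984375, 156.37646484375], [227.7709197998047, 219.702880859375]]
```

```bash
cat > tank.py <<'E'
from m import *
def tank(im,c=np.array([.4855,-.276]),yaw=-15.3):
    P=pts(im)
    for _ in range(3):
        e=np.array([np.cos(np.radians(yaw)),np.sin(np.radians(yaw))]); f=np.array([-e[1],e[0]])
        X=(P[...,:2]-c)@e; Y=(P[...,:2]-c)@f; Z=P[...,2]
        rim=(Z>.0855)&(Z<.0915)
        sel={k:rim&v for k,v in dict(yp=(np.abs(X)<85)&(Y>.055)&(Y<.09)&(np.abs(X)<.085),yn=(Y<-.055)&(Y>-.09)&(np.abs(X)<.085),xp=(X>.09)&(X<.13)&(np.abs(Y)<.05),xn=(X<-.09)&(X>-.13)&(np.abs(Y)<.05)).items()}
        q={k:((Y if k[0]=='y' else X)[s].mean(),(Y if k[0]=='y' else X)[s].std(),s.sum(),np.polyfit(X[s],Y[s],1)[0] if k[0]=='y' else -np.polyfit(Y[s],X[s],1)[0]) for k,s in sel.items()}
        dy=(q['yp'][0]+q['yn'][0])/2; dx=(q['xp'][0]+q['xn'][0])/2; da=(q['yp'][3]+q['yn'][3])/2
        c=c+dx*e+dy*f; yaw+=np.degrees(da)
    print("center",c,"yaw",yaw); [print(k,np.round(np.array(v,float),4)) for k,v in q.items()]
E
python3 - <<'E'
import pickle; from tank import *
d=pickle.load(open("d0.pkl","rb"))
for n in ("top","scene"): tank(d[n])
E
```

```text
center [ 0.48384712 -0.27537062] yaw -15.42514794796851
yp [7.28e-02 4.10e-03 3.97e+02 1.20e-03]
yn [-7.28e-02  4.30e-03  4.39e+02 -1.20e-03]
xp [ 1.089e-01  4.300e-03  2.480e+02 -1.900e-03]
xn [-1.088e-01  4.100e-03  2.620e+02 -1.500e-03]
center [ 0.48672569 -0.2748373 ] yaw -15.406411947142821
yp [ 7.28e-02  4.70e-03  2.13e+02 -2.30e-03]
yn [-7.28e-02  5.30e-03  2.04e+02  2.80e-03]
xp [ 1.087e-01  4.800e-03  1.430e+02 -1.030e-02]
xn [-1.086e-01  4.900e-03  1.050e+02  6.300e-03]
```

```bash
python3 -m pendant '[{"jaw":1,"tx":3,"ty":-3,"tz":5},{"jaw":1,"tx":7,"ty":-7.5,"tz":7},{"jaw":1,"tx":11,"ty":-12,"tz":8},{"jaw":1,"tx":15,"ty":-16.5,"tz":8},{"jaw":1,"tx":19,"ty":-21,"tz":8},{"jaw":1,"tx":23,"ty":-25,"tz":8},{"jaw":1,"tx":26,"ty":-28,"tz":8},{"jaw":1,"tx":28.5,"ty":-30.5,"tz":8},{"jaw":1,"tx":28.5,"ty":-30.5,"tz":8},{"jaw":1,"tx":28.5,"ty":-30.5,"tz":8}]'
python3 - <<'E'
from rig import manip; from m import *
im=manip.get_image("wrist"); cv2.imwrite("pics/w1.png",im["pixels"]); print(sleeve(im))
s=manip.get_state(); print(s["position"],s["ee_rot"],s["clock"])
E
```

```text
invalid input at $[0]: expected keys jaw, tx, ty, tz, ax, ay, az
```

```bash
python3 -m pendant '[{"jaw":1,"tx":3,"ty":-3,"tz":5,"ax":0,"ay":0,"az":0},{"jaw":1,"tx":7,"ty":-7.5,"tz":7,"ax":0,"ay":0,"az":0},{"jaw":1,"tx":11,"ty":-12,"tz":8,"ax":0,"ay":0,"az":0},{"jaw":1,"tx":15,"ty":-16.5,"tz":8,"ax":0,"ay":0,"az":0},{"jaw":1,"tx":19,"ty":-21,"tz":8,"ax":0,"ay":0,"az":0},{"jaw":1,"tx":23,"ty":-25,"tz":8,"ax":0,"ay":0,"az":0},{"jaw":1,"tx":26,"ty":-28,"tz":8,"ax":0,"ay":0,"az":0},{"jaw":1,"tx":28.5,"ty":-30.5,"tz":8,"ax":0,"ay":0,"az":0},{"jaw":1,"tx":28.5,"ty":-30.5,"tz":8,"ax":0,"ay":0,"az":0},{"jaw":1,"tx":28.5,"ty":-30.5,"tz":8,"ax":0,"ay":0,"az":0}]'
python3 - <<'E'
from rig import manip; from m import *
im=manip.get_image("wrist"); cv2.imwrite("pics/w1.png",im["pixels"]); print(sleeve(im))
s=manip.get_state(); print(s["position"],s["ee_rot"],s["clock"])
E
```

```text
clock: 1.4
position: [0.4799, 0.236, 0.311]
ee_rot: [-0.001, 0.173, 0.985, 0.0]
contact_force: [-0.5, 0.5, -1.0]
width: 0.0856
gripper_force: 0.0
{'px': array([317.5537336 , 216.99217962]), 'n': 3964, 'med': array([0.47681855, 0.23659731, 0.23551166]), 'mid': (480.3023376464844, 235.22865295410156), 'sz': (21.10872459411621, 89.60890197753906), 'yaw': np.float64(-19.565220893072112), 'ztop': np.float64(0.2382057975769518)}
[0.47968766 0.23635925 0.31118422] [-4.61513699e-04  1.72213836e-01  9.85059469e-01  1.54078269e-04] 1.45
```

View pics/w1.png

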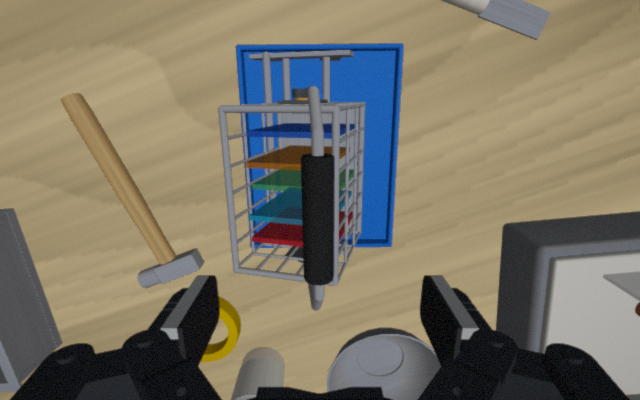

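The wrist view shows the sleeve centred between the open fingers at (317,217), with the rest of the basket clear. It measures (0.480, 0.235) with its top at 0.239, which agrees with the top and scene views. I'll descend and grip.

```bash
python3 -m pendant '[{"jaw":1,"tx":0,"ty":-0.1,"tz":-4,"ax":0,"ay":0,"az":0},{"jaw":1,"tx":0,"ty":-0.1,"tz":-8,"ax":0,"ay":0,"az":0},{"jaw":1,"tx":0,"ty":-0.1,"tz":-10.2,"ax":0,"ay":0,"az":0},{"jaw":1,"tx":0,"ty":-0.1,"tz":-10.2,"ax":0,"ay":0,"az":0},{"jaw":0,"tx":0,"ty":-0.1,"tz":-10.2,"ax":0,"ay":0,"az":0},{"jaw":-1,"tx":0,"ty":-0.1,"tz":-10.2,"ax":0,"ay":0,"az":0},{"jaw":-1,"tx":0,"ty":-0.1,"tz":-10.2,"ax":0,"ay":0,"az":0},{"jaw":-1,"tx":0,"ty":-0.1,"tz":-10.2,"ax":0,"ay":0,"az":0},{"jaw":-1,"tx":0,"ty":-0.1,"tz":-10.2,"ax":0,"ay":0,"az":0},{"jaw":-1,"tx":0,"ty":-0.1,"tz":-10.2,"ax":0,"ay":0,"az":0}]' 100
```

```text
clock: 2.7
position: [0.4808, 0.2349, 0.2104]
ee_rot: [0.001, 0.172, 0.985, 0.0]
contact_force: [-1.3, -0.8, 5.9]
width: 0.0193
gripper_force: 97.6
```

```bash
python3 -m pendant '[{"jaw":-1,"tx":0,"ty":0,"tz":1.5,"ax":0,"ay":0,"az":0},{"jaw":-1,"tx":0,"ty":0,"tz":5,"ax":0,"ay":0,"az":0},{"jaw":-1,"tx":0,"ty":0,"tz":8.5,"ax":0,"ay":0,"az":0},{"jaw":-1,"tx":0,"ty":0,"tz":10.5,"ax":-1.5,"ay":0.5,"az":0},{"jaw":-1,"tx":0,"ty":0,"tz":11,"ax":-4,"ay":1.4,"az":0},{"jaw":-1,"tx":0,"ty":0,"tz":11,"ax":-7,"ay":2.5,"az":0},{"jaw":-1,"tx":0,"ty":0,"tz":11,"ax":-10,"ay":3.6,"az":0},{"jaw":-1,"tx":0,"ty":0,"tz":11,"ax":-13,"ay":4.6,"az":0},{"jaw":-1,"tx":0,"ty":0,"tz":11,"ax":-15,"ay":5.3,"az":0},{"jaw":-1,"tx":0,"ty":0,"tz":11,"ax":-15.5,"ay":5.5,"az":0}]'
python3 - <<'E'
from rig import manip; import cv2
a=manip.get_image("scene"); t=manip.get_image("top")
cv2.imwrite("pics/s2.png",cv2.hconcat([cv2.resize(a["pixels"][40:270,330:530],None,fx=2,fy=2),cv2.resize(t["pixels"][150:380,140:340],None,fx=2,fy=2)]))
E
```

```text
clock: 3.95
position: [0.4805, 0.2354, 0.3185]
ee_rot: [-0.025, 0.17, 0.975, -0.141]
contact_force: [-0.6, -0.4, -4.8]
width: 0.0197
gripper_force: 98.9
```

View pics/s2.png

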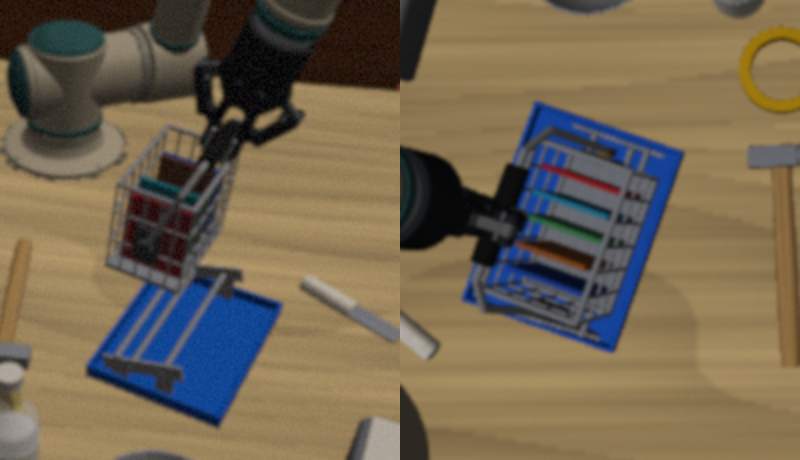

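The basket is off the rack and swinging a little, with its bail held tilted in the jaws as planned. Next I'll carry it with a smooth accelerate/decelerate profile of one swing period each.

```bash
python3 -m pendant '[{"jaw":-1,"tx":0,"ty":-0.2,"tz":0,"ax":0,"ay":0,"az":0},{"jaw":-1,"tx":0,"ty":-0.7,"tz":0,"ax":0,"ay":0,"az":0},{"jaw":-1,"tx":0,"ty":-1.5,"tz":0,"ax":0,"ay":0,"az":0},{"jaw":-1,"tx":0.1,"ty":-2.6,"tz":0,"ax":0,"ay":0,"az":0.2},{"jaw":-1,"tx":0.1,"ty":-4.1,"tz":0,"ax":0,"ay":0,"az":0.4},{"jaw":-1,"tx":0.2,"ty":-5.9,"tz":0,"ax":0,"ay":0,"az":0.6},{"jaw":-1,"tx":0.3,"ty":-8.0,"tz":0,"ax":0,"ay":0,"az":0.8},{"jaw":-1,"tx":0.3,"ty":-10.5,"tz":0,"ax":0,"ay":0,"az":1},{"jaw":-1,"tx":0.4,"ty":-13.3,"tz":0,"ax":0,"ay":0,"az":1.2},{"jaw":-1,"tx":0.5,"ty":-16.4,"tz":0,"ax":0,"ay":0,"az":1.4}]' && python3 -m pendant '[{"jaw":-1,"tx":0.1,"ty":-3.4,"tz":0,"ax":0,"ay":0,"az":0.3},{"jaw":-1,"tx":0.2,"ty":-7.1,"tz":0,"ax":0,"ay":0,"az":0.6},{"jaw":-1,"tx":0.3,"ty":-10.9,"tz":0,"ax":0,"ay":0,"az":0.9},{"jaw":-1,"tx":0.4,"ty":-14.3,"tz":0,"ax":0,"ay":0,"az":1.2},{"jaw":-1,"tx":0.5,"ty":-17.5,"tz":0,"ax":0,"ay":0,"az":1.5},{"jaw":-1,"tx":0.6,"ty":-20.2,"tz":0,"ax":0,"ay":0,"az":1.8},{"jaw":-1,"tx":0.7,"ty":-22.7,"tz":0,"ax":0,"ay":0,"az":2},{"jaw":-1,"tx":0.8,"ty":-24.8,"tz":0,"ax":0,"ay":0,"az":2.2},{"jaw":-1,"tx":0.8,"ty":-26.6,"tz":0,"ax":0,"ay":0,"az":2.4},{"jaw":-1,"tx":0.9,"ty":-28.1,"tz":0,"ax":0,"ay":0,"az":2.5}]' && python3 -m pendant '[{"jaw":-1,"tx":0,"ty":-1.1,"tz":0,"ax":0,"ay":0,"az":0.1},{"jaw":-1,"tx":0.1,"ty":-1.9,"tz":0,"ax":0,"ay":0,"az":0.2},{"jaw":-1,"tx":0.1,"ty":-2.4,"tz":0,"ax":0,"ay":0,"az":0.2},{"jaw":-1,"tx":0.1,"ty":-2.6,"tz":0,"ax":0,"ay":0,"az":0.2},{"jaw":-1,"tx":0.1,"ty":-2.6,"tz":0,"ax":0,"ay":0,"az":0.2},{"jaw":-1,"tx":0.1,"ty":-2.6,"tz":0,"ax":0,"ay":0,"az":0.2}]'
python3 - <<'E'
from rig import manip; import cv2,pickle
a=manip.get_image("scene"); t=manip.get_image("top"); pickle.dump((a,t),open("d3.pkl","wb"))
cv2.imwrite("pics/s3.png",cv2.hconcat([cv2.resize(a["pixels"][40:270,150:350],None,fx=2,fy=2),cv2.resize(t["pixels"][150:380,370:570],None,fx=2,fy=2)]))
E
```

```text
clock: 5.3
position: [0.485, 0.069, 0.3194]
ee_rot: [-0.022, 0.159, 0.977, -0.141]
contact_force: [0.5, 0.2, -7.3]
width: 0.0192
gripper_force: 98.9
clock: 6.55
position: [0.4936, -0.2112, 0.3192]
ee_rot: [-0.02, 0.138, 0.98, -0.142]
contact_force: [0.7, -0.4, -6.3]
width: 0.0194
gripper_force: 98.9
clock: 7.3
position: [0.4955, -0.2358, 0.3193]
ee_rot: [-0.019, 0.136, 0.98, -0.142]
contact_force: [0.4, 0.5, -6.8]
width: 0.0191
gripper_force: 98.9
```

View pics/s3.png

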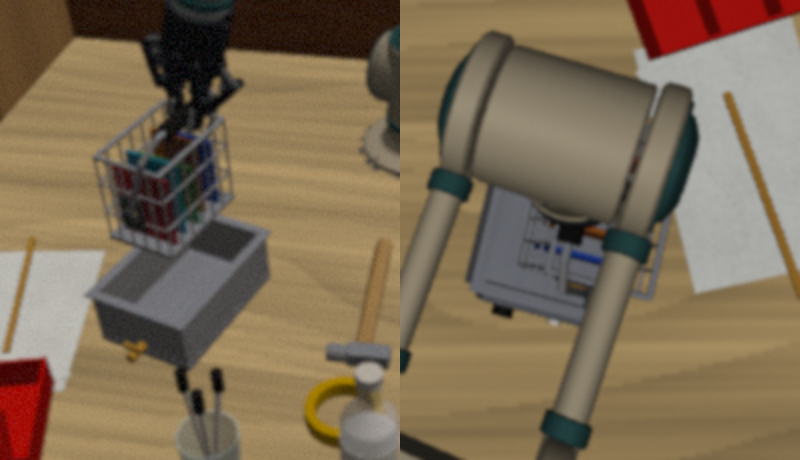

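The scene crop shows the basket hanging over the tank, clear above the rim. The arm hides most of the top view. I'll sample the swing with a burst from the wrist camera.

Run:
```python
from rig import manip; import cv2,pickle
L=[]
for i in range(15):
    t=manip.get_state()["clock"]; L.append((t,manip.get_image("wrist"),manip.get_image("scene")))
pickle.dump(L,open("b1.pkl","wb")); print(L[0][0],L[-1][0]); cv2.imwrite("pics/w4.png",L[0][1]["pixels"])
```

```text
7.4 8.8
```

View pics/w4.png

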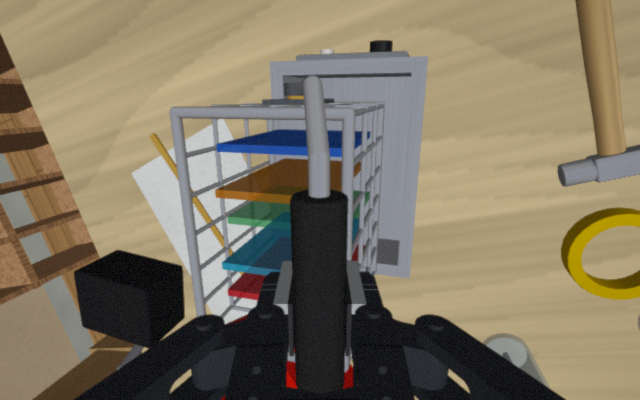

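The wrist view shows the basket's −x end top bar running across (175–350, ~110), the bail from (312,85) into the sleeve, and the tank behind. I'll fit that bar in depth for the tilt in each frame.

```bash
cat > tilt.py <<'E'
from h import *
C=np.array([.485,-.275]); a=np.radians(-15.4); e=np.array([np.cos(a),np.sin(a)]); f=np.array([-e[1],e[0]])
def tilt(im,ztop,dbg=0,xw=(-.085,-.062)):
    P=pts(im); X=(P[...,:2]-C)@e; Y=(P[...,:2]-C)@f; Z=P[...,2]
    m=(X>xw[0])&(X<xw[1])&(Z>ztop-.035)&(Z<ztop+.03)&(np.abs(Y)<.09)
    x,y,z=X[m],Y[m],Z[m]
    ys=[];zs=[];xs=[]
    for b in np.arange(-.09,.09,.003):
        k=(y>=b)&(y<b+.003)
        if k.sum()>2: i=np.argsort(z[k])[-3]; ys.append(y[k][i]); zs.append(z[k][i]); xs.append(x[k][i])
    ys,zs=np.array(ys),np.array(zs)
    best=None
    for i in range(len(ys)):
        for j in range(i+5,len(ys)):
            s=(zs[j]-zs[i])/(ys[j]-ys[i]+1e-9); r=np.abs(zs-zs[i]-s*(ys-ys[i]))<.0025
            if best is None or r.sum()>best.sum(): best=r
    p=np.polyfit(ys[best],zs[best],1); th=np.arctan(p[0])
    if dbg: print(np.c_[ys,zs,best].round(3).tolist())
    Yc=(ys[best].min()+ys[best].max())/2
    # point of basket underside: 130mm below the bar middle along own -z
    foot_y=Yc+.130*np.sin(th); foot_z=np.polyval(p,Yc)-.130*np.cos(th)
    return th,best.sum(),ys[best].min(),ys[best].max(),np.polyval(p,Yc),foot_y,foot_z
E
python3 - <<'E'
import pickle; from tilt import *
L=pickle.load(open("b1.pkl","rb"))
for i,(t,w,s) in enumerate(L): print(round(t,2),np.round(np.array(tilt(w,.296,i==0),float),3))
E
```

```text
[[-0.048, 0.295, 1.0], [-0.046, 0.296, 1.0], [-0.042, 0.296, 1.0], [-0.042, 0.296, 1.0], [-0.039, 0.296, 1.0], [-0.034, 0.295, 1.0], [-0.032, 0.295, 1.0], [-0.029, 0.296, 1.0], [-0.027, 0.295, 1.0], [-0.023, 0.295, 1.0], [-0.019, 0.295, 1.0], [-0.016, 0.296, 1.0], [-0.012, 0.296, 1.0], [-0.01, 0.295, 1.0], [-0.007, 0.295, 1.0], [-0.004, 0.296, 1.0], [-0.001, 0.295, 1.0], [0.001, 0.296, 1.0], [0.004, 0.296, 1.0], [0.008, 0.296, 1.0], [0.011, 0.296, 1.0], [0.013, 0.296, 1.0], [0.018, 0.296, 1.0], [0.02, 0.295, 1.0], [0.023, 0.296, 1.0], [0.027, 0.296, 1.0], [0.028, 0.301, 0.0], [0.031, 0.31, 0.0], [0.036, 0.32, 0.0], [0.039, 0.325, 0.0], [0.04, 0.326, 0.0], [0.044, 0.326, 0.0], [0.045, 0.326, 0.0], [0.048, 0.296, 1.0]]
7.4 [ 2.00e-03  2.70e+01 -4.80e-02  4.80e-02  2.96e-01  0.00e+00  1.66e-01]
7.5 [-3.00e-03  2.70e+01 -4.80e-02  4.80e-02  2.95e-01 -0.00e+00  1.65e-01]
7.6 [-4.00e-03  2.70e+01 -4.80e-02  4.80e-02  2.95e-01 -0.00e+00  1.65e-01]
7.7 [-5.00e-03  2.70e+01 -4.80e-02  4.80e-02  2.95e-01 -1.00e-03  1.65e-01]
7.8 [-2.00e-03  2.70e+01 -4.80e-02  4.80e-02  2.95e-01 -0.00e+00  1.65e-01]
7.9 [-5.00e-03  2.70e+01 -4.80e-02  4.90e-02  2.95e-01 -1.00e-03  1.65e-01]
8.0 [-1.00e-03  2.70e+01 -4.80e-02  4.80e-02  2.96e-01 -0.00e+00  1.66e-01]
8.1 [-3.00e-03  2.70e+01 -4.80e-02  4.80e-02  2.95e-01 -1.00e-03  1.65e-01]
8.2 [-2.00e-03  2.70e+01 -4.80e-02  4.90e-02  2.95e-01 -0.00e+00  1.65e-01]
8.3 [-0.00e+00  2.70e+01 -4.80e-02  5.00e-02  2.95e-01  1.00e-03  1.65e-01]
8.4 [-6.00e-03  2.70e+01 -4.80e-02  4.90e-02  2.95e-01 -1.00e-03  1.65e-01]
8.5 [-2.00e-03  2.70e+01 -4.80e-02  4.90e-02  2.95e-01  0.00e+00  1.65e-01]
8.6 [-2.00e-03  2.70e+01 -4.90e-02  4.80e-02  2.95e-01 -0.00e+00  1.65e-01]
8.7 [-2.00e-03  2.70e+01 -4.80e-02  4.90e-02  2.95e-01 -0.00e+00  1.65e-01]
8.8 [-3.00e-03  2.70e+01 -4.80e-02  4.80e-02  2.95e-01 -0.00e+00  1.65e-01]
```

The basket is dead still (tilt within ±0.005 rad), centred in y, with its foot at z ≈ 0.165. Next I'll check x, the yaw, and the tank in the wrist view.

Run:
```python
import pickle; from tilt import *
L=pickle.load(open("b1.pkl","rb"))
for nm,k in (("wrist",1),("scene",2)):
    P=np.nanmedian([pts(l[k]) for l in L],0); X=(P[...,:2]-C)@e; Y=(P[...,:2]-C)@f; Z=P[...,2]
    for sx in (-1,1):
        m=(X*sx>.06)&(X*sx<.09)&(np.abs(Z-.294)<.005)&(Y<.025)&(Y>-.045); q=np.polyfit(Y[m],X[m],1) if m.sum()>20 else None
        print(nm,"end bar",sx,m.sum(),X[m].mean() if m.sum() else None,"yaw err deg",None if q is None else -np.degrees(q[0]))
    rim=np.abs(Z-.088)<.003
    for lab,s,V in (("y+",rim&(Y>.055)&(Y<.09)&(np.abs(X)<.085),Y),("y-",rim&(Y<-.055)&(Y>-.09)&(np.abs(X)<.085),Y),("x+",rim&(X>.09)&(X<.125)&(np.abs(Y)<.05),X),("x-",rim&(X<-.09)&(X>-.125)&(np.abs(Y)<.05),X)):
        print(nm,lab,s.sum(),V[s].mean().round(4) if s.sum() else 0, (np.degrees(np.polyfit(X[s],Y[s],1)[0]) if lab[0]=='y' else -np.degrees(np.polyfit(Y[s],X[s],1)[0])) if s.sum()>30 else 0)
```

```text
wrist end bar -1 1640 -0.07189410036109821 yaw err deg 2.1351363665440957
wrist end bar 1 43 0.07109818003974731 yaw err deg 14.627550908237529
wrist y+ 2284 0.0719 0.02917984014447238
wrist y- 99 -0.0731 -11.25443040245243
wrist x+ 100 0.1094 -5.761818878024054
wrist x- 1519 -0.108 0.06123141112264521
scene end bar -1 10 -0.06963383248282579 yaw err deg None
scene end bar 1 58 0.07204064399337809 yaw err deg -3.121812905121511
scene y+ 233 0.0735 -0.14581175476652997
scene y- 122 -0.0719 1.2003905549580203
scene x+ 155 0.1102 -0.17205132858924568
scene x- 79 -0.107 0.4459603884036932
```

Centring and line-up are within about 2 mm and 2°. Next I'll lower to about 3 cm above the mouth and hold for well over four seconds.

```bash
H='{"jaw":-1,"tx":0,"ty":0,"tz":0,"ax":0,"ay":0,"az":0}'; python3 -m pendant '[{"jaw":-1,"tx":0,"ty":0,"tz":-0.2,"ax":0,"ay":0,"az":0},{"jaw":-1,"tx":0,"ty":0,"tz":-0.7,"ax":0,"ay":0,"az":0},{"jaw":-1,"tx":0,"ty":0,"tz":-1.3,"ax":0,"ay":0,"az":0},{"jaw":-1,"tx":0,"ty":0,"tz":-2,"ax":0,"ay":0,"az":0},{"jaw":-1,"tx":0,"ty":0,"tz":-2.7,"ax":0,"ay":0,"az":0},{"jaw":-1,"tx":0,"ty":0,"tz":-3.4,"ax":0,"ay":0,"az":0},{"jaw":-1,"tx":0,"ty":0,"tz":-4,"ax":0,"ay":0,"az":0},{"jaw":-1,"tx":0,"ty":0,"tz":-4.4,"ax":0,"ay":0,"az":0},{"jaw":-1,"tx":0,"ty":0,"tz":-4.5,"ax":0,"ay":0,"az":0},{"jaw":-1,"tx":0,"ty":0,"tz":-4.5,"ax":0,"ay":0,"az":0}]'
python3 - <<'E'
from rig import manip; from tilt import *
for i in range(90):
    im=manip.get_image("wrist" if i%10 else "scene")
    if i%10==1: print(manip.get_state()["clock"],np.round(np.array(tilt(im,.25),float),3))
E
```

```text
clock: 10.15
position: [0.4956, -0.2363, 0.2745]
ee_rot: [-0.019, 0.136, 0.98, -0.142]
contact_force: [-0.4, 0.2, -6.1]
width: 0.019
gripper_force: 98.9
10.25 [-2.00e-03  2.70e+01 -4.80e-02  5.00e-02  2.51e-01  0.00e+00  1.21e-01]
10.75 [-2.0e-03  2.7e+01 -4.8e-02  4.9e-02  2.5e-01  0.0e+00  1.2e-01]
11.25 [-1.00e-03  2.80e+01 -4.80e-02  5.00e-02  2.51e-01  1.00e-03  1.21e-01]
11.75 [ 1.00e-03  2.70e+01 -4.80e-02  4.80e-02  2.51e-01  0.00e+00  1.21e-01]
12.25 [-2.0e-03  2.7e+01 -4.8e-02  4.9e-02  2.5e-01  0.0e+00  1.2e-01]
12.75 [-1.00e-03  2.80e+01 -4.80e-02  4.90e-02  2.51e-01  0.00e+00  1.21e-01]
13.25 [ 0.    28.    -0.048  0.049  0.251  0.     0.121]
13.75 [-1.00e-03  2.70e+01 -4.80e-02  4.80e-02  2.51e-01 -0.00e+00  1.21e-01]
14.25 [-4.00e-03  2.70e+01 -4.80e-02  4.90e-02  2.51e-01 -0.00e+00  1.21e-01]
```

It has held still for over seven seconds. I'll lower it in, quickly at first and gently at the end.

```bash
python3 -m pendant '[{"jaw":-1,"tx":0,"ty":0,"tz":-0.4,"ax":0,"ay":0,"az":0},{"jaw":-1,"tx":0,"ty":0,"tz":-1.2,"ax":0,"ay":0,"az":0},{"jaw":-1,"tx":0,"ty":0,"tz":-2.2,"ax":0,"ay":0,"az":0},{"jaw":-1,"tx":0,"ty":0,"tz":-3.3,"ax":0,"ay":0,"az":0},{"jaw":-1,"tx":0,"ty":0,"tz":-4.4,"ax":0,"ay":0,"az":0},{"jaw":-1,"tx":0,"ty":0,"tz":-5.5,"ax":0,"ay":0,"az":0},{"jaw":-1,"tx":0,"ty":0,"tz":-6.6,"ax":0,"ay":0,"az":0},{"jaw":-1,"tx":0,"ty":0,"tz":-7.7,"ax":0,"ay":0,"az":0},{"jaw":-1,"tx":0,"ty":0,"tz":-8.6,"ax":0,"ay":0,"az":0},{"jaw":-1,"tx":0,"ty":0,"tz":-9.2,"ax":0,"ay":0,"az":0}]' && python3 -m pendant '[{"jaw":-1,"tx":0,"ty":0,"tz":-0.3,"ax":0,"ay":0,"az":0},{"jaw":-1,"tx":0,"ty":0,"tz":-0.5,"ax":0,"ay":0,"az":0},{"jaw":-1,"tx":0,"ty":0,"tz":-0.7,"ax":0,"ay":0,"az":0},{"jaw":-1,"tx":0,"ty":0,"tz":-0.9,"ax":0,"ay":0,"az":0},{"jaw":-1,"tx":0,"ty":0,"tz":-1.1,"ax":0,"ay":0,"az":0},{"jaw":-1,"tx":0,"ty":0,"tz":-1.2,"ax":0,"ay":0,"az":0},{"jaw":-1,"tx":0,"ty":0,"tz":-1.3,"ax":0,"ay":0,"az":0},{"jaw":-1,"tx":0,"ty":0,"tz":-1.3,"ax":0,"ay":0,"az":0}]'
python3 - <<'E'
from rig import manip; from tilt import *
print(np.round(np.array(tilt(manip.get_image("wrist"),.15),float),4))
E
```

```text
clock: 15.9
position: [0.4953, -0.2362, 0.1817]
ee_rot: [-0.019, 0.136, 0.98, -0.142]
contact_force: [0.4, 0.3, -6.0]
width: 0.0191
gripper_force: 98.9
clock: 16.9
position: [0.4954, -0.2362, 0.1693]
ee_rot: [-0.019, 0.136, 0.98, -0.142]
contact_force: [-0.5, 0.6, -6.7]
width: 0.0191
gripper_force: 98.9
[-2.700e-03  2.700e+01 -4.840e-02  4.820e-02  1.454e-01 -4.000e-04
  1.540e-02]
```

```bash
python3 -m pendant '[{"jaw":-1,"tx":0,"ty":0,"tz":-0.1,"ax":0,"ay":0,"az":0},{"jaw":-1,"tx":0,"ty":0,"tz":-0.15,"ax":0,"ay":0,"az":0},{"jaw":-1,"tx":0,"ty":0,"tz":-0.2,"ax":0,"ay":0,"az":0},{"jaw":-1,"tx":0,"ty":0,"tz":-0.2,"ax":0,"ay":0,"az":0}]' && python3 -m pendant '[{"jaw":-1,"tx":0,"ty":0,"tz":-0.05,"ax":0,"ay":0,"az":0},{"jaw":-1,"tx":0,"ty":0,"tz":-0.1,"ax":0,"ay":0,"az":0},{"jaw":-1,"tx":0,"ty":0,"tz":-0.1,"ax":0,"ay":0,"az":0}]'
python3 - <<'E'
from rig import manip; from tilt import *
print(np.round(np.array(tilt(manip.get_image("wrist"),.143),float),4))
E
```

```text
clock: 17.45
position: [0.4954, -0.2362, 0.1674]
ee_rot: [-0.019, 0.136, 0.98, -0.142]
contact_force: [-0.2, -0.2, -5.7]
width: 0.0189
gripper_force: 99.1
clock: 17.82
position: [0.4953, -0.2365, 0.1673]
ee_rot: [-0.019, 0.136, 0.98, -0.142]
contact_force: [-4.0, 1.6, 2.9]
width: 0.0187
gripper_force: 99.9
[ 1.600e-03  2.800e+01 -4.820e-02  4.870e-02  1.435e-01  5.000e-04
  1.350e-02]
```

The tank now carries the basket. I'll open the jaws and back out along the tool axis.

```bash
python3 -m pendant '[{"jaw":-0.3,"tx":0,"ty":0,"tz":0,"ax":0,"ay":0,"az":0},{"jaw":0.3,"tx":0,"ty":0,"tz":0,"ax":0,"ay":0,"az":0},{"jaw":0.3,"tx":0,"ty":0,"tz":0,"ax":0,"ay":0,"az":0},{"jaw":0.3,"tx":0,"ty":0,"tz":0,"ax":0,"ay":0,"az":0},{"jaw":0.3,"tx":0.1,"ty":0.3,"tz":1,"ax":0,"ay":0,"az":0},{"jaw":0.3,"tx":0.2,"ty":0.8,"tz":3,"ax":0,"ay":0,"az":0},{"jaw":0.3,"tx":0.5,"ty":1.7,"tz":6,"ax":0,"ay":0,"az":0},{"jaw":0.3,"tx":0.7,"ty":2.5,"tz":9,"ax":0,"ay":0,"az":0},{"jaw":0.3,"tx":0.9,"ty":3.3,"tz":12,"ax":0,"ay":0,"az":0},{"jaw":0.3,"tx":0.9,"ty":3.3,"tz":12,"ax":0,"ay":0,"az":0}]'
python3 - <<'E'
from rig import manip; from tilt import *
im=manip.get_image("wrist"); cv2.imwrite("pics/w9.png",im["pixels"])
print(np.round(np.array(tilt(im,.143),float),4))
P=pts(im); X=(P[...,:2]-C)@e; Y=(P[...,:2]-C)@f; Z=P[...,2]; m=(np.abs(X+.075)<.015)&(np.abs(Z-.1415)<.004)&(Y<.025)&(Y>-.045); print(X[m].mean(),-np.degrees(np.polyfit(Y[m],X[m],1)[0]))
E
```

```text
clock: 19.12
position: [0.5061, -0.2032, 0.2896]
ee_rot: [-0.015, 0.136, 0.98, -0.142]
contact_force: [0.3, 0.5, -0.2]
width: 0.0554
gripper_force: 0.0
[ 2.200e-03  2.800e+01 -4.870e-02  4.800e-02  1.428e-01 -0.000e+00
  1.280e-02]
-0.072441685486323 1.194376774328781
```

View pics/w9.png

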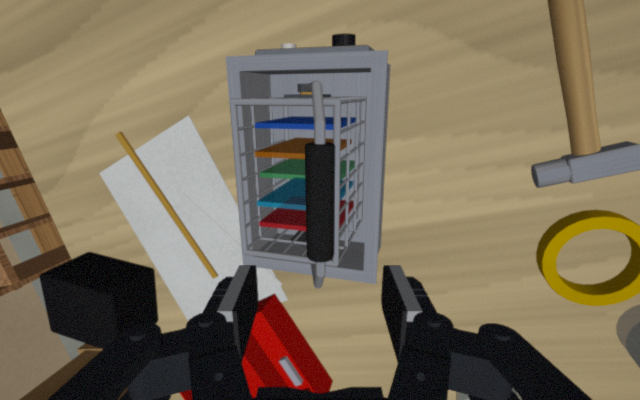

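The basket stands flat inside the tank (rim of the basket at (230–365, 97–265)), lined up and with its foot at z ≈ 0.013. The jaws are open and clear of the sleeve at (319,200), and the tape and hammer have not moved.

```bash
python3 -c "
from rig import manip; print(manip.sign_off())"
```

```text
the job is handed in; nothing more can be done
None
```

I handed the job in at about 19 s. The basket hung still and centred over the tank for over seven seconds, was lowered in gently, and now stands flat and lined up on the tank floor with the bail released; the tape and hammer have not moved, and I didn't re-measure the bottle.

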